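# Slide the flat carton up onto the counter scale

## Task

Two closed cardboard cartons stand on the counter at the foot of the bench scale's ramp. Push the wide, flat one up the ramp until it stands fully on the scale's level deck, about midway between the top of the ramp and the deck's back edge and roughly square to the deck. It is heavy with screws, so slide it rather than lift or tip it, and leave the narrower, taller carton where it stands.

Things in the scene. Friction and masses are not known exactly. Their poses are not given: they have to be found in the camera images.
- flat_carton_mid (a point): Centre (half-way up) of the wide, flat, closed cardboard carton to be weighed: 110 mm in x, 110 mm in y, 45 mm high, 0.4 to 0.8 kg, loose on the counter in front of the ramp. Its axes lie along its edges, z up. Too wide to grip; it slides under a push of less than 25 N on a side.
- tall_carton_mid (a point): Centre (half-way up) of the other closed cardboard carton, narrower and taller: 75 mm in x, 95 mm in y, 60 mm high, loose beside the flat one, about 140 mm from it centre to centre across the width of the ramp. It stays where it is (2 cm at most).
- deck (a point): Top centre of the bench scale's level deck, a fixed steel platform 360 mm in x, 210 mm in y, 14 mm high. On its whole +y side a ramp of the same width falls from y = +105 mm to the counter at y = +175 mm. The cartons start beyond that foot, so the push goes along this frame's -y. Back edge at y = -105 mm; the fixed indicator, 40 mm high, stands behind it from y = -115 mm. z up.
Mind the look-alikes: they are no part of the job. Leave any blue look-alike of the part that bears flat_carton_mid alone.

How it is judged:
By the outcome, as a careful person would: the job done as asked, in the order asked, and still so for the second after the job is handed in, with the robot touching nothing.
It also fails if it takes over 38 s, if anything falls off the work surface, if the arm or the gripper's body presses on something with over 40 N, if the wrist force passes 120 N, or if a joint passes its speed limit or range.

## Robot

A 6-joint arm with a two-finger parallel gripper is mounted at the origin on the work surface. World frame = base frame: x ahead of the robot, y to its left, z up, the work surface at z = 0. Lengths are in m, angles in rad, forces in N, time in s.
With the tool pointing down it reaches from about 0.25 to 0.775 m from the base axis. Payload 4 kg.
Tool frame: the origin (TCP) lies on the centre line of the jaws, within the pads' length; the fingertips stand 17 mm ahead of it and the grasp point (between the pads) lies 2 mm behind it; z points along the fingers, y is the line along which they close (so a half turn about z gives the same grasp; the last joint's range is limited). The gripper opens to 94 mm and grips with 3 to 60 N. Pads are 16 mm wide; open, the fingers measure 119 mm over their backs; the gripper's body (75 mm by 177 mm) begins 78 mm behind the grasp point.
Start: joints at [-1.345, 0.087, 1.371, -0, 1.684, -0.103], TCP at [0.178, -0.521, 0.223] pointing down, gripper open.
Joint ranges: [-3.1, 3.1], [-0.76, 2.03], [0.27, 2.55], [-1.08, 4.22], [0.17, 2.65], [-2.57, 2.57]. Speed limits (rad/s): [2.79, 2.79, 3.14, 3.14, 3.14, 3.14].

## Interface

Orientations are given as [roll, pitch, yaw] about the fixed x, y, z axes, in that order (R = Rz(yaw) Ry(pitch) Rx(roll)).
In Python, from bench import robot gives the robot as it stands.
- The arm moves only by the tool servo_tool, never from a script. Its argument "plan" is a list of rows, each a list of 7 numbers: the shift along the tool's x, y, z normalised to -1 to 1, where 1 is 0.1 m, then the turn, a rotation vector about the tool's x, y, z normalised to -1 to 1, where 1 is pi/2 rad, then the finger opening in mm, from 0 to 94. In form: [[x, y, z, ax, ay, az, gripper], ...]. A call has 1 to 12 rows; each row is the pose to reach, as a shift and turn from the pose commanded when the call began, along the tool's axes at that moment; what a row does not reach only later rows make up. A row lasts 1/12 s, in which the tool goes at most 41.7 mm and 7.16 degrees, less where a joint would pass 70% of its speed; a pose out of reach is approached as far as the arm can. A call with a number of a shift or a turn outside -1 to 1 is refused whole. A call with a gripper value outside its range is refused whole. The fingers move at their own pace and stop on an object; the grip force is fixed at half the most. Time passes only in rows, so rows that repeat a pose let the fingers close. It gives the time, the measured TCP pose, the force, the opening and the grip force at its end, in the units of the state.
- robot.get_obs(): the state, without advancing time (a new reading comes with each control period).
- robot.snapshot(name): name is "scene" or "side" or "wrist"; returns the picture (400x640x3 uint8, red, green, blue); there is no depth.
- robot.camera_params(name): a dict with "camera_matrix" (3x3 intrinsics, pixels), "rvec" (rotation vector, rad) and "tvec" (3), from world to camera coordinates, as OpenCV has them; the wrist camera has in their place "tool_from_camera" (4x4, takes a point from camera to tool coordinates, whose origin is the TCP and whose axes are the flange's). Camera axes: x right, y down, z forward; pixel columns grow to the right and rows downward; lengths in m; the calibration is good to about 2 mm. The wrist camera is an equidistant fisheye: a pixel r from the principal point sees the ray r / f radians off the axis. A picture is of the moment at which its call begins: read the wrist's pose just before it. camera_params takes no time and is no camera call.
- robot.close_job(): hands the job in; it is judged then, once.
Trained networks look in the newest picture that a camera, given by its name, has taken for a name from the list of things; names that differ only in an ending like _2 or _b are one class to them, and where a whole thing is asked for, a point or a joint stands for the part that bears it (a point fixed in the world has none). Each returns a list of dicts, best first, with "conf" (0 to 1); they miss things now and then, are a little off and sometimes report something else, mostly with a low value. They report only what shows in the picture. A call takes as long as a camera call. They do not tell look-alikes from the thing itself.
- robot.find_in(thing, camera): "extent" ([centre column, centre row, width, height] in pixels, round what is visible of it).
The state is a dict: "time": time; "joint_positions": joint angles; "qvel": joint speeds; "joint_torque": joint torques, N m; "tool_pos": TCP position; "ee_rot": TCP orientation; "wrist_force": force on the tool from outside, world axes, zero at the start; "wrist_torque": the same for the moment, N m; "width": finger opening in m; "finger_force": force on a finger pad.
Only numpy, scipy, OpenCV 4.12 (cv2) and the standard library are available. Lean on these libraries where they do the work, as an engineer would, in place of code of your own. Each camera call takes 0.05 s, during which the arm holds its last target. There are 200 camera calls.

## Working session

There is one attempt and no reset: what is moved stays moved. The work goes in short steps, Python scripts to look and compute and a tool call to move; the robot and the scene stay as the last step left them, time stands still between calls to the robot, and variables do not carry over. Pictures are saved under pics/ and viewed, at most 10 in all, crops included, and the job is handed in when it is done.

Besides the shell and the picture viewer there is one more tool, called after "Emit:" in YAML: its name, and indented under it one key for each argument. servo_tool: Moves the arm, as the interface text tells. Scaled input: -1 to 1 covers 0.1 m each way for a shift and pi/2 rad each way for a turn. Its arguments: {"type":"object","properties":{"plan":{"type":"array","items":{"type":"array","items":{"type":"number"}}}},"required":["plan"]}

```bash
mkdir -p pics
cat > h.py <<'E'
import numpy as np, cv2
from bench import robot
def save(cam,name):
    im=robot.snapshot(cam); cv2.imwrite(f'pics/{name}.png',im[:,:,::-1]); return im
def ray(cam,u,v,z):
    p=robot.camera_params(cam); K=np.array(p['camera_matrix']);R=cv2.Rodrigues(np.array(p['rvec'],float))[0];t=np.array(p['tvec'],float).ravel()
    d=R.T@np.linalg.inv(K)@np.array([u,v,1.]);c=-R.T@t
    return c+d*(z-c[2])/d[2]
def proj(cam,P):
    p=robot.camera_params(cam)
    return cv2.projectPoints(np.array(P,float).reshape(-1,3),np.array(p['rvec'],float),np.array(p['tvec'],float),np.array(p['camera_matrix'],float),None)[0].reshape(-1,2)
E
python3 - <<'E'
from h import *
np.set_printoptions(precision=3,suppress=True)
for c in ['scene','side']:
    save(c,c+'0')
    for t in ['flat_carton_mid','tall_carton_mid','deck']:
        for d in robot.find_in(t,c): print(c,t,np.round(d['extent']),round(d['conf'],2),ray(c,*d['extent'][:2],0.03))
o=robot.get_obs();print(o['time'],o['tool_pos'],o['ee_rot'])
E
```

```text
scene flat_carton_mid [284. 294.  74.  71.] 0.98 [0.616 0.129 0.03 ]
scene flat_carton_mid [409. 271.  66.  66.] 0.92 [0.386 0.283 0.03 ]
scene flat_carton_mid [475. 243.  67.  54.] 0.9 [0.213 0.347 0.03 ]
scene flat_carton_mid [280. 147.  53.  37.] 0.87 [ 0.277 -0.25   0.03 ]
scene deck [235. 241. 189. 147.] 0.61 [ 0.597 -0.059  0.03 ]
side flat_carton_mid [302. 278.  57.  55.] 0.85 [0.38 0.28 0.03]
side flat_carton_mid [378. 161.  31.  37.] 0.75 [ 0.281 -0.258  0.03 ]
side flat_carton_mid [237. 219.  53.  40.] 0.73 [0.608 0.129 0.03 ]
side tall_carton_mid [287. 225.  42.  46.] 0.68 [0.469 0.116 0.03 ]
side deck [278. 176. 136.  84.] 0.93 [ 0.564 -0.086  0.03 ]
0.4 [ 0.178 -0.52   0.222] [-3.141 -0.     0.329]
```

View pics/scene0.png

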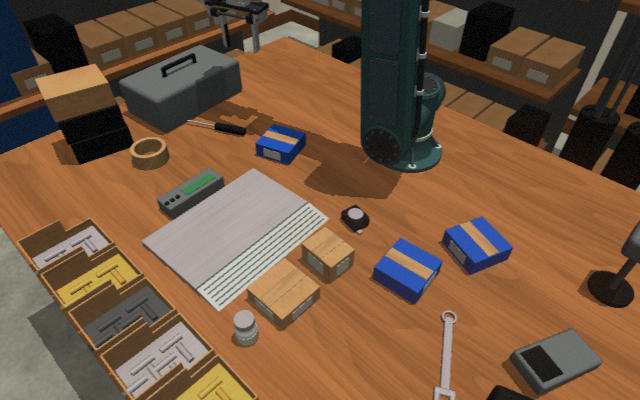

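View pics/side0.png

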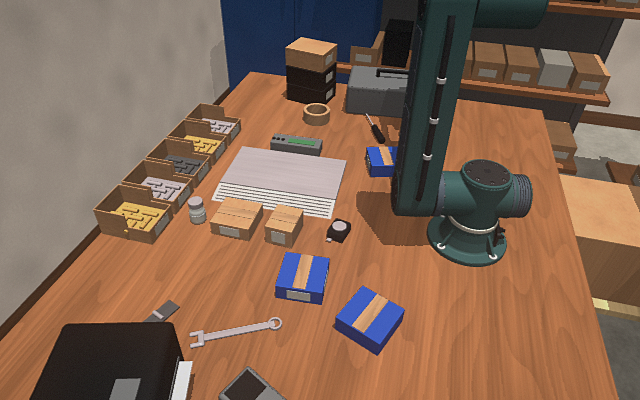

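Candidates, in scene pixels: the blue look-alikes are at (409,271), (475,243) and (280,147), so I'm leaving them out. The brown tall carton is at (327,254). The brown wide, flat carton at (284,294) is my choice. One close crop to check it and pick the corners.

Run:
```python
import cv2
im=cv2.imread('pics/scene0.png')[165:345,130:370]
cv2.imwrite('pics/crop0.png',cv2.resize(im,(800,600),interpolation=cv2.INTER_CUBIC))
```

```text
(no output)
```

View pics/crop0.png

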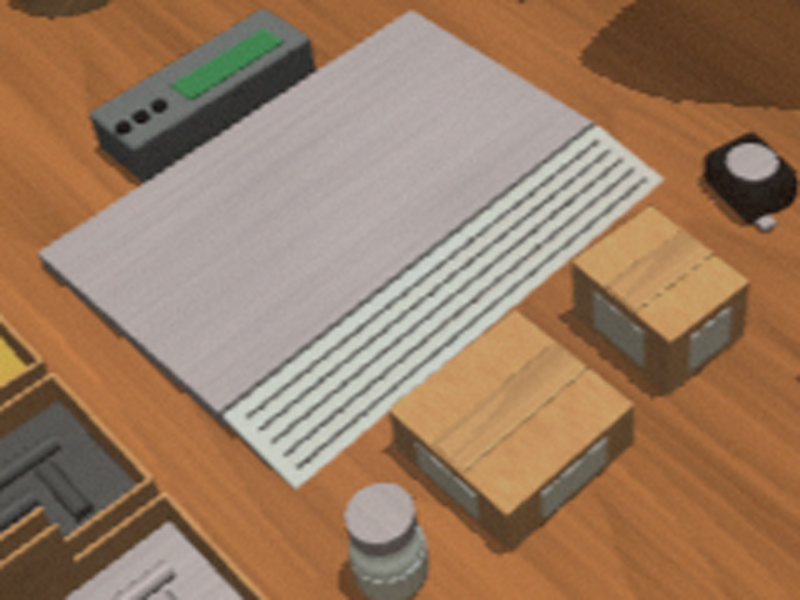

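The crop shows the chosen brown flat carton, with its top corners at crop pixels (513,312), (634,405), (508,515) and (391,408). It stands at the ramp foot, with the tall carton to its right. A jar at (388,540) is near its far side.

```bash
cat >> h.py <<'E'
def rect(cam,px,z,ref,scale=10/3,off=(130,165)):
    """rigid fit of rectangle corners ref (local xy) to pixels on plane z -> x,y,yaw,rms"""
    W=np.array([ray(cam,p[0]/scale+off[0],p[1]/scale+off[1],z)[:2] for p in px]); L=np.array(ref,float)
    l=L-L.mean(0);w=W-W.mean(0)
    a=np.arctan2((l[:,0]*w[:,1]-l[:,1]*w[:,0]).sum(),(l*w).sum())
    R=np.array([[np.cos(a),-np.sin(a)],[np.sin(a),np.cos(a)]]);t=W.mean(0)-R@L.mean(0)
    return t,a,np.abs(W-(L@R.T+t)).max(),R
E
python3 - <<'E'
from h import *
np.set_printoptions(precision=4,suppress=True)
# world: crop right/up ~ -x(near robot). deck +y side = ramp
D=rect('scene',[(413,10),(597,125),(222,412),(40,255)],.014,[(-.18,-.105),(-.18,.105),(.18,.105),(.18,-.105)])
print('deck',D[0],np.degrees(D[1]),D[2])
for n,px,z,a,b in [('flat',[(513,312),(634,405),(508,515),(391,408)],.045,.055,.055),('tall',[(650,207),(748,283),(668,340),(573,265)],.06,.0375,.0475)]:
    F=rect('scene',px,z,[(-a,-b),(-a,b),(a,b),(a,-b)])
    print(n,F[0],np.degrees(F[1]),F[2],'in deck',D[3].T@(F[0]-D[0]))
print('jar',ray('scene',388/3.333+130,585/3.333+165,0))
p=robot.get_obs(); print(p['tool_pos'],p['ee_rot'])
E
```

```text
deck [ 0.5566 -0.1347] 2.640789863839754 0.003092695756273564
flat [0.6115 0.1244] 0.37649691318322975 0.0027652943000482377 in deck [0.0668 0.2562]
tall [0.477  0.1244] -2.327712029654954 0.0036502603462792993 in deck [-0.0676  0.2625]
jar [0.73   0.1401 0.    ]
[ 0.1776 -0.5205  0.2223] [-3.1414 -0.      0.3288]
```

Emit:
servo_tool:
  plan:
    - [0.25,-0.25,0,0,0,-0.08,70]
    - [0.5,-0.5,0,0,0,-0.16,70]
    - [0.75,-0.75,0,0,0,-0.24,70]
    - [1,-1,0,0,0,-0.32,70]
    - [1,-1,0,0,0,-0.4,70]
    - [1,-1,0,0,0,-0.48,70]
    - [1,-1,0,0,0,-0.56,70]
    - [1,-1,0,0,0,-0.64,70]
    - [1,-1,0,0,0,-0.72,70]
    - [1,-1,0,0,0,-0.8,70]
    - [1,-1,0,0,0,-0.82,70]

```text
time: 1.32
tool_pos: [0.24, -0.3936, 0.2226]
ee_rot: [3.141, 0.0, 1.622]
wrist_force: [-0.3, -0.3, -0.5]
width: 0.0696
finger_force: 0.0
```

Emit:
servo_tool:
  plan:
    - [0.33,0.22,0,0,0,0,70]
    - [0.67,0.44,0,0,0,0,70]
    - [1,0.66,0,0,0,0,70]

```text
time: 1.57
tool_pos: [0.3015, -0.2898, 0.2224]
ee_rot: [3.141, -0.0, 1.614]
wrist_force: [1.0, 0.9, 1.0]
width: 0.07
finger_force: 0.0
```

Emit:
servo_tool:
  plan:
    - [0.33,0.22,0,0,0,0,70]
    - [0.67,0.44,0,0,0,0,70]
    - [1,0.66,0,0,0,0,70]

```text
time: 1.82
tool_pos: [0.3631, -0.186, 0.2228]
ee_rot: [3.141, 0.001, 1.616]
wrist_force: [0.4, -0.4, 0.1]
width: 0.0701
finger_force: 0.0
```

Emit:
servo_tool:
  plan:
    - [0.33,0.22,0,0,0,0,70]
    - [0.67,0.44,0,0,0,0,70]
    - [1,0.66,0,0,0,0,70]

```text
time: 2.07
tool_pos: [0.4245, -0.0828, 0.2229]
ee_rot: [3.14, 0.001, 1.617]
wrist_force: [0.5, -0.5, 0.3]
width: 0.07
finger_force: 0.0
```

Emit:
servo_tool:
  plan:
    - [0.33,0.22,0,0,0,0,70]
    - [0.67,0.44,0,0,0,0,70]
    - [1,0.66,0,0,0,0,70]

```text
time: 2.32
tool_pos: [0.4859, 0.0202, 0.2228]
ee_rot: [3.141, 0.0, 1.617]
wrist_force: [-0.1, 0.1, -0.4]
width: 0.0696
finger_force: 0.0
```

Emit:
servo_tool:
  plan:
    - [0.33,0.22,0,0,0,0,70]
    - [0.67,0.44,0,0,0,0,70]
    - [1,0.66,0,0,0,0,70]
    - [1,0.66,0,0,0,0,70]
    - [1,0.66,0,0,0,0,70]

```text
time: 2.73
tool_pos: [0.5468, 0.1225, 0.2214]
ee_rot: [-3.14, 0.001, 1.62]
wrist_force: [0.3, 0.4, 0.3]
width: 0.0698
finger_force: 0.0
```

Emit:
servo_tool:
  plan:
    - [0.3,0.22,0,0,0,0,70]
    - [0.6,0.44,0,0,0,0,70]
    - [0.88,0.65,0,0,0,0,70]
    - [0.88,0.65,0,0,0,0,70]
    - [0.88,0.65,0,0,0,0,70]

```text
time: 3.15
tool_pos: [0.6074, 0.2114, 0.2214]
ee_rot: [-3.14, 0.001, 1.617]
wrist_force: [-0.9, -0.2, 0.9]
width: 0.07
finger_force: 0.0
```

Run:
```python
from h import *
np.set_printoptions(precision=4,suppress=True)
o=robot.get_obs();print(o['tool_pos'],o['ee_rot'])
save('wrist','w1')
p=robot.camera_params('wrist');print(p)
```

```text
[0.6074 0.2114 0.2214] [-3.1396  0.0013  1.6171]
{'camera_matrix': array([[309.7069,   0.    , 314.8329],
       [  0.    , 309.7069, 197.4226],
       [  0.    ,   0.    ,   1.    ]]), 'tool_from_camera': array([[-0.0004, -0.9738, -0.2272,  0.0656],
       [ 1.    , -0.0006,  0.0006, -0.0004],
       [-0.0007, -0.2272,  0.9738, -0.1618],
       [ 0.    ,  0.    ,  0.    ,  1.    ]])}
```

View pics/w1.png

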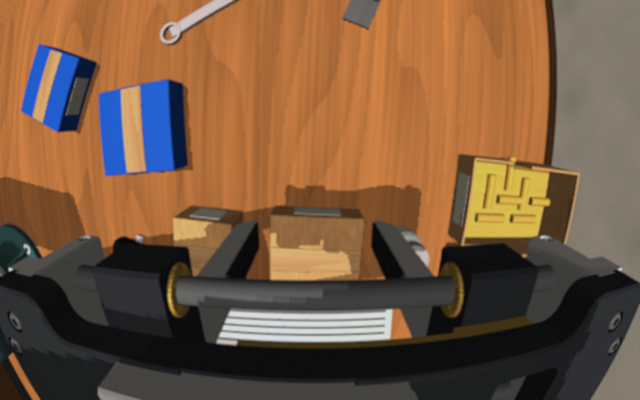

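The wrist view shows the flat carton between the fingers, columns 271 to 362, with its rear edge at row ~208–217. The tall carton is at columns 174–243.

Run:
```python
from h import *
from scipy.spatial.transform import Rotation as Ro
np.set_printoptions(precision=4,suppress=True)
p=robot.camera_params('wrist');K=p['camera_matrix'];T=p['tool_from_camera']
o=robot.get_obs();R=Ro.from_euler('xyz',o['ee_rot']).as_matrix();P=np.array(o['tool_pos'])
def w(u,v,z):
    d=np.array([u-K[0,2],v-K[1,2]]);r=np.hypot(*d);th=r/K[0,0]
    c=np.r_[np.sin(th)*d/r,np.cos(th)]
    c0=R@T[:3,3]+P;d=R@T[:3,:3]@c
    return c0+d*(z-c0[2])/d[2]
for u,v,z in [(270,208,0),(363,208,0),(270,217,.045),(362,217,.045),(174,217,.06),(243,220,.06)]: print(u,v,w(u,v,z))
```

```text
270 208 [0.5506 0.1697 0.    ]
363 208 [0.6708 0.175  0.    ]
270 217 [0.5569 0.1714 0.045 ]
362 217 [0.6627 0.1761 0.045 ]
174 217 [0.4429 0.1693 0.06  ]
243 220 [0.5283 0.1709 0.06  ]
```

Emit:
servo_tool:
  plan:
    - [0,0,0.3,0,0,0,70]
    - [0,0,0.6,0,0,0,70]
    - [0,0,0.9,0,0,0,70]
    - [0,0,1,0,0,0,70]

```text
time: 3.53
tool_pos: [0.6044, 0.209, 0.1182]
ee_rot: [-3.134, 0.002, 1.614]
wrist_force: [-0.2, -0.0, -0.7]
width: 0.0701
finger_force: 0.0
```

Emit:
servo_tool:
  plan:
    - [0,0,0.2,0,0,0,70]
    - [0,0,0.4,0,0,0,70]
    - [0,0,0.6,0,0,0,70]
    - [0,0,0.8,0,0,0,70]
    - [0,0,0.92,0,0,0,70]
    - [0,0,0.92,0,0,0,70]
    - [0,0,0.92,0,0,0,70]

```text
time: 4.12
tool_pos: [0.6074, 0.2111, 0.0312]
ee_rot: [3.142, 0.0, 1.616]
wrist_force: [0.8, -0.0, 1.2]
width: 0.0703
finger_force: 0.0
```

Emit:
servo_tool:
  plan:
    - [-0.05,0,0,0,0,0,70]
    - [-0.1,0,0,0,0,0,70]
    - [-0.15,0,0,0,0,0,70]
    - [-0.2,0,0,0,0,0,70]
    - [-0.24,0,0,0,0,0,70]
    - [-0.28,0,0,0,0,0,70]
    - [-0.32,0,0,0,0,0,70]
    - [-0.36,0,0,0,0,0,70]
    - [-0.4,0,0,0,0,0,70]
    - [-0.44,0,0,0,0,0,70]

```text
time: 4.95
tool_pos: [0.6099, 0.1685, 0.031]
ee_rot: [3.14, -0.001, 1.618]
wrist_force: [0.2, 5.4, 3.6]
width: 0.0701
finger_force: 2.6
```

Emit:
servo_tool:
  plan:
    - [-0.07,0,0,0,0,0,70]
    - [-0.14,0,0,0,0,0,70]
    - [-0.21,0,0,0,0,0,70]
    - [-0.28,0,0,0,0,0,70]
    - [-0.35,0,0,0,0,0,70]
    - [-0.42,0,0,0,0,0,70]
    - [-0.49,0,0,0,0,0,70]
    - [-0.56,0,0,0,0,0,70]
    - [-0.63,0,0,0,0,0,70]
    - [-0.7,0,0,0,0,0,70]
    - [-0.77,0,0,0,0,0,70]
    - [-0.84,0,0,0,0,0,70]

```text
time: 5.95
tool_pos: [0.6135, 0.0842, 0.0305]
ee_rot: [3.141, -0.001, 1.617]
wrist_force: [0.2, 5.0, 1.8]
width: 0.0701
finger_force: 2.5
```

Run:
```python
from h import *
a=save('scene','s2')[150:350,130:370];b=save('side','x')[130:330,160:400]
cv2.imwrite('pics/c2.png',cv2.resize(np.hstack([a,b])[:,:,::-1],(800,334),interpolation=cv2.INTER_CUBIC))
```

```text
(no output)
```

View pics/c2.png

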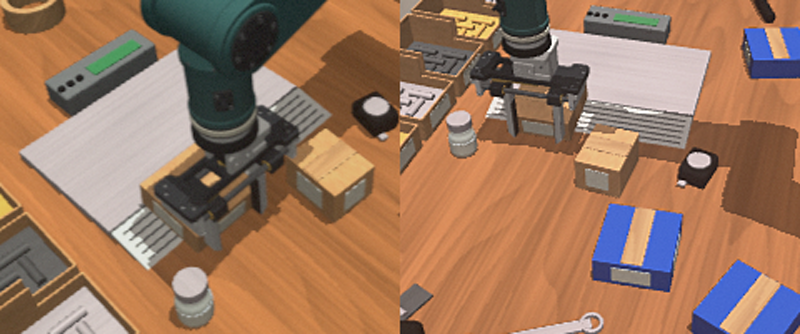

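The carton is climbing the ramp squarely with both fingers on its rear face, and the tall carton is undisturbed. Next I push on, rising with the ramp.

Emit:
servo_tool:
  plan:
    - [-0.08,0,0,0,0,0,70]
    - [-0.16,0,0,0,0,0,70]
    - [-0.24,0,-0.01,0,0,0,70]
    - [-0.32,0,-0.02,0,0,0,70]
    - [-0.4,0,-0.03,0,0,0,70]
    - [-0.48,0,-0.04,0,0,0,70]
    - [-0.56,0,-0.06,0,0,0,70]
    - [-0.64,0,-0.08,0,0,0,70]
    - [-0.72,0,-0.09,0,0,0,70]
    - [-0.8,0,-0.11,0,0,0,70]
    - [-0.88,0,-0.12,0,0,0,70]
    - [-0.96,0,-0.13,0,0,0,70]

```text
time: 7.05
tool_pos: [0.617, -0.0132, 0.0426]
ee_rot: [-3.139, 0.001, 1.616]
wrist_force: [-1.3, 1.6, -1.5]
width: 0.0698
finger_force: 0.8
```

Emit:
servo_tool:
  plan:
    - [-0.07,0,0,0,0,0,70]
    - [-0.14,0,0,0,0,0,70]
    - [-0.21,0,0,0,0,0,70]
    - [-0.28,0,0,0,0,0,70]
    - [-0.35,0,0,0,0,0,70]
    - [-0.42,0,0,0,0,0,70]
    - [-0.48,0,0,0,0,0,70]
    - [-0.48,0,0,0,0,0,70]

```text
time: 7.72
tool_pos: [0.6202, -0.0616, 0.0436]
ee_rot: [3.141, 0.002, 1.616]
wrist_force: [-0.1, 0.3, -0.6]
width: 0.0702
finger_force: 0.0
```

Run:
```python
from h import *
a=save('scene','s3')[150:310,130:340];b=save('side','x3')[130:250,190:370]
cv2.imwrite('pics/c3.png',np.hstack([cv2.resize(a,(400,305)),cv2.resize(b,(400,305))])[:,:,::-1])
```

```text
(no output)
```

View pics/c3.png

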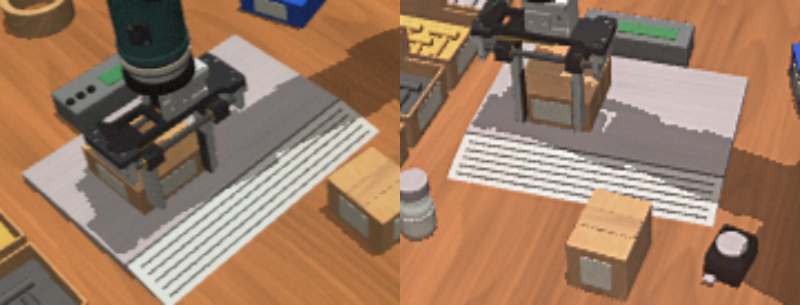

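The carton is on the deck. Now I back off and lift clear to measure.

Emit:
servo_tool:
  plan:
    - [0.15,0,0,0,0,0,70]
    - [0.35,0,-0.1,0,0,0,70]
    - [0.6,0,-0.4,0,0,0,70]
    - [0.9,0,-0.7,0,0,0,70]
    - [1,0,-1,0,0,0,70]

```text
time: 8.23
tool_pos: [0.6143, 0.0448, 0.1443]
ee_rot: [-3.14, -0.002, 1.62]
wrist_force: [-0.1, 0.4, -0.1]
width: 0.07
finger_force: 0.0
```

Emit:
servo_tool:
  plan:
    - [0.3,-0.3,-0.1,0,0,0,70]
    - [0.6,-0.6,-0.2,0,0,0,70]
    - [0.9,-0.9,-0.3,0,0,0,70]
    - [1,-1,-0.3,0,0,0,70]
    - [1,-1,-0.3,0,0,0,70]

```text
time: 8.65
tool_pos: [0.5084, 0.1394, 0.1757]
ee_rot: [3.139, -0.002, 1.623]
wrist_force: [-0.0, 0.6, 0.5]
width: 0.0701
finger_force: 0.0
```

Run:
```python
from h import *
im=save('scene','s4')[165:345,130:370]
cv2.imwrite('pics/c4.png',cv2.resize(im,(800,600),interpolation=cv2.INTER_CUBIC)[:,:,::-1])
```

```text
(no output)
```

View pics/c4.png

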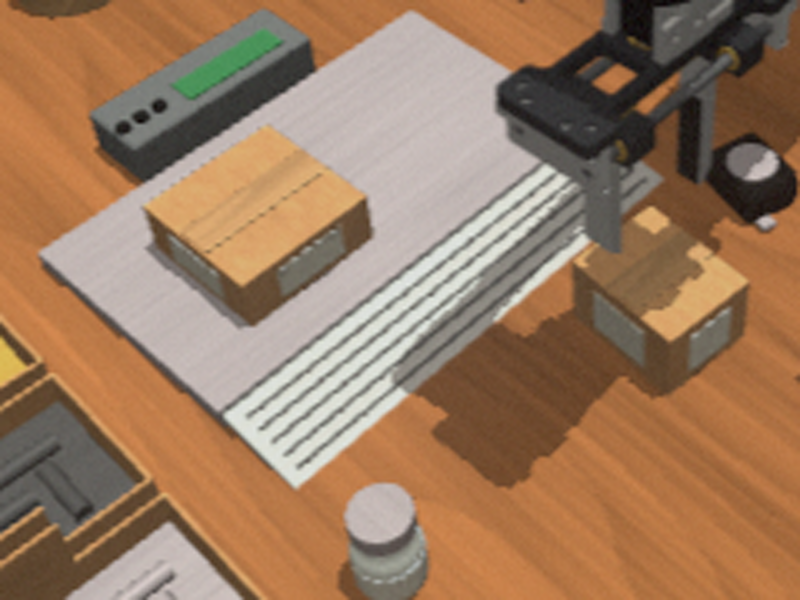

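The flat carton is on the deck, with its top corners at about (264,126), (370,203), (240,288) and (146,208). The tall carton hasn't moved.

Run:
```python
from h import *
D=rect('scene',[(413,10),(597,125),(222,412),(40,255)],.014,[(-.18,-.105),(-.18,.105),(.18,.105),(.18,-.105)])
a=.055
F=rect('scene',[(264,126),(370,203),(240,288),(146,208)],.059,[(-a,-a),(-a,a),(a,a),(a,-a)])
print(F[0],np.degrees(F[1]-D[1]),F[2],D[3].T@(F[0]-D[0]))
# bottom corners of the rear face, independent check
for u,v in [(250,326),(371,236)]: print(D[3].T@(ray('scene',u/3.3333+130,v/3.3333+165,.014)[:2]-D[0]))
```

```text
[ 0.62574429 -0.11958034] -0.7201533086992463 0.0030285230319153367 [0.06977491 0.01189287]
[0.12239493 0.0597813 ]
[0.0135533  0.06001223]
```

The carton sits 6–12 mm toward the ramp from the middle. There's plenty of time, so I'll nudge it 8 mm along the retraced path.

Emit:
servo_tool:
  plan:
    - [-0.1,0.3,0.1,0,0,0,70]
    - [-0.3,0.6,0.1,0,0,0,70]
    - [-0.5,0.9,0.2,0,0,0,70]
    - [-0.6,1,0.3,0,0,0,70]
    - [-0.6,1,0.3,0,0,0,70]

```text
time: 9.12
tool_pos: [0.6144, 0.0771, 0.1392]
ee_rot: [-3.136, 0.001, 1.613]
wrist_force: [-0.7, -1.0, -1.2]
width: 0.07
finger_force: 0.0
```

Emit:
servo_tool:
  plan:
    - [0,0,0.25,0,0,0,70]
    - [0,0,0.5,0,0,0,70]
    - [0,0,0.75,0,0,0,70]
    - [0,0,0.9,0,0,0,70]
    - [0,0,0.99,0,0,0,70]
    - [0,0,0.99,0,0,0,70]
    - [0,0,0.99,0,0,0,70]

```text
time: 9.7
tool_pos: [0.6133, 0.0804, 0.0447]
ee_rot: [-3.141, -0.0, 1.617]
wrist_force: [0.6, 0.4, -0.2]
width: 0.0698
finger_force: 0.0
```

Emit:
servo_tool:
  plan:
    - [-0.15,0,0,0,0,0,70]
    - [-0.3,0,0,0,0,0,70]
    - [-0.45,0,0,0,0,0,70]
    - [-0.6,0,0,0,0,0,70]
    - [-0.75,0,0,0,0,0,70]
    - [-0.9,0,0,0,0,0,70]
    - [-1,0,0,0,0,0,70]

```text
time: 10.28
tool_pos: [0.6182, -0.0226, 0.0446]
ee_rot: [3.141, 0.001, 1.615]
wrist_force: [0.7, 0.8, 0.0]
width: 0.0697
finger_force: 0.0
```

Emit:
servo_tool:
  plan:
    - [-0.1,0,0,0,0,0,70]
    - [-0.2,0,0,0,0,0,70]
    - [-0.28,0,0,0,0,0,70]
    - [-0.34,0,0,0,0,0,70]
    - [-0.38,0,0,0,0,0,70]
    - [-0.41,0,0,0,0,0,70]
    - [-0.44,0,0,0,0,0,70]
    - [-0.46,0,0,0,0,0,70]
    - [-0.48,0,0,0,0,0,70]
    - [-0.5,0,0,0,0,0,70]
    - [-0.5,0,0,0,0,0,70]

```text
time: 11.2
tool_pos: [0.6205, -0.0696, 0.0444]
ee_rot: [-3.142, -0.0, 1.617]
wrist_force: [0.3, 2.4, -0.5]
width: 0.0699
finger_force: 1.3
```

Emit:
servo_tool:
  plan:
    - [0.15,0,0,0,0,0,70]
    - [0.35,0,-0.1,0,0,0,70]
    - [0.6,0,-0.4,0,0,0,70]
    - [0.9,0,-0.7,0,0,0,70]
    - [1,0,-1,0,0,0,70]

```text
time: 11.62
tool_pos: [0.6148, 0.0338, 0.1449]
ee_rot: [-3.14, -0.001, 1.619]
wrist_force: [0.5, -0.5, 0.3]
width: 0.0703
finger_force: 0.0
```

Emit:
servo_tool:
  plan:
    - [0.3,-0.3,-0.1,0,0,0,70]
    - [0.6,-0.6,-0.2,0,0,0,70]
    - [0.9,-0.9,-0.3,0,0,0,70]
    - [1,-1,-0.3,0,0,0,70]
    - [1,-1,-0.3,0,0,0,70]

```text
time: 12.03
tool_pos: [0.5091, 0.1285, 0.1763]
ee_rot: [3.139, -0.0, 1.621]
wrist_force: [-0.7, -0.1, 0.0]
width: 0.0707
finger_force: 0.0
```

Run:
```python
from h import *
im=save('scene','s5')[165:345,130:370]
cv2.imwrite('pics/c5.png',cv2.resize(im,(800,600),interpolation=cv2.INTER_CUBIC)[:,:,::-1])
```

```text
(no output)
```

View pics/c5.png

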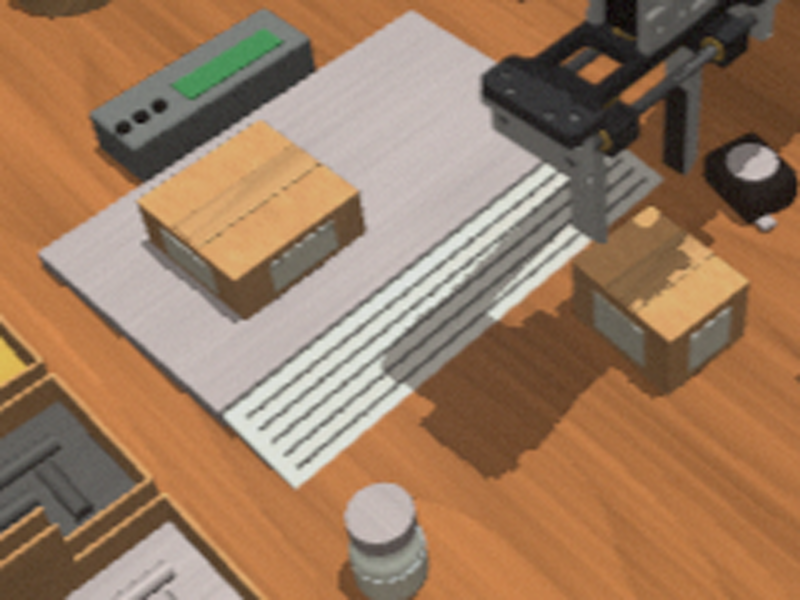

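The carton moved another ~7 mm, so it is centred, square and fully on the deck. Its rear bottom edge runs about (240,320) to (363,228). The tall carton hasn't moved and the robot is clear.

```bash
python3 -c "
from bench import robot
print(robot.close_job())"
```

```text
the job is handed in; nothing more can be done
None
```

I pushed the flat carton up the ramp and handed the job in: it stands fully on the deck, within about 5 mm of midway by my estimate and square to within about 1°; the tall carton looks unmoved in the last picture.

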